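Set the roller mixer's speed dial and start it

TASK

Gently push the roller mixer's black dial round by its finger post, without squeezing it or lifting it, until the dial's white index line lines up with the orange line on the scale. Then, with the dial so set, press the green start button fully down and let it come back up. Pick nothing up, and leave the tubes on the rollers and everything else on the bench where they are.

Things in the scene. Friction and masses are not known exactly. Their poses are not given: they have to be found in the camera images.
- mixer: White roller mixer, fixed to the bench: housing 280 x 360 mm, 60 mm high, origin at the centre of its underside. Its own axes: x towards the rollers (away from the robot at yaw 0), y left, z up. At x = +58, +88, +118 mm three black rollers (24 mm diameter, along y, tops 86 mm above the bench), with two loose tubes lying on them (tops about 97 mm above the bench). The dial is centred at x = -50, y = +70 mm, the start button at x = -50, y = -110 mm.
- dial_axis (a point): Point on the dial's vertical axis at the height of the dial's flat top face, 80 mm above the bench. The dial is a black disc 116 mm in diameter and 14 mm thick, in the middle of the fixed aluminium scale collar (inner diameter about 124, outer 168 mm, top 66 mm above the bench).
- finger_post (a point): Centre of the top of the dial's finger post, an upright aluminium pin 14 mm in diameter and 30 mm tall that stands on the dial 42 mm from its axis, diametrically opposite the index line; its top is 110 mm above the bench. It turns with the dial. Space is free all round it.
- index_mark (a point): Outer end of the dial's white index line (5 mm wide, on the dial's top face, radial), 60 mm from the dial axis and 80 mm above the bench; turns with the dial.
- target_line (a point): Point 60 mm from the dial axis and 80 mm above the bench, in the direction of the orange target line (5 mm wide, 22 mm long, radial, on the fixed scale collar; the other lines are thin and black). The orange line is somewhere else on each run. The dial is lined up when index_mark coincides with this point.
- dial (a joint): Dial angle (rad): 0 when the index line points along the mixer's +x, growing anticlockwise seen from above; end stops at -1.75 and +1.75. It starts between -1.4 and -0.6 and the orange line lies between +0.1 and +1.2, so the dial is to be turned anticlockwise. No spring: dry friction (0.07 N m, about 1.7 N at the post) leaves it where it is put. The dial sits on a sprung spindle and rises off its seat, up to 12 mm, if pulled up with more than about 5 N.
- start (a joint): Start button travel (m): 0 released, 0.006 fully down. Springs back when let go; about 5 N presses it down.
- start_top (a point): Centre of the top face of the round green start button, 34 mm in diameter, pressed straight down; in a grey housing on the mixer's deck.
- tube_a: Loose capped sample tube, 17 mm diameter, 101 mm long, lying along y on the rollers nearer the dial; orange cap. Origin on its centre line, 50 mm from the clear end. Leave alone.
- tube_b: A second such tube, lying on the rollers farther from the dial. Leave alone.
- rack_a: Loose rack of orange-capped tubes, 90 x 120 x 80 mm, origin at the centre of its underside. Leave alone.
- rack_b: Another such rack. Leave alone.
- spray: White spray bottle with green head, 72 mm diameter, 183 mm tall, origin at the centre of its underside. Leave alone.
- film_roll: White upright roll of film, 80 mm diameter, 150 mm tall, origin at the centre of its underside. Leave alone.
- timer: Small loose yellow lab timer, 36 x 60 x 18 mm, lying on the mixer's deck between the start button and the rollers, origin at the centre of its underside. Leave alone.

How it is judged:
On the way, in this order (a step that is already met when the one before it is completed fails the run):
1. the dial's index line lines up with the orange line (within 4 mm at the rim) and the dial is at rest (distance between index_mark and target_line below 0.004 m and velocity of joint dial between -0.05 and 0.05 rad/s), for 0.3 s.
2. the start button is pressed fully down (5 mm or more of its 6 mm) (value of joint start above 0.005 m), for 0.05 s.
3. the button has come back up (value of joint start below 0.0015 m), for 0.1 s.
At the end, for the whole second after the job is handed in: The index line is within 4 mm (at the rim) of the orange line, the dial is down on its seat, the start button is back up, and no bystander is more than 20 mm from where it was (distance between index_mark and target_line below 0.004 m and value of joint start below 0.0015 m and z of finger_post in the frame of mixer below 0.1115 m and distance of each of tube_a, tube_b, rack_a, rack_b, spray, film_roll, timer from where it was at the start of the episode below 0.02 m); the robot touches nothing.
It fails at once if the start button is pressed while the dial is not lined up (value of joint start above 0.004 m and distance between index_mark and target_line above 0.004 m).
It fails at once if the dial is squeezed or forced (over 20 N) (contact force between the fingers and dial above 20 N).
It fails at once if the dial is lifted off its seat by more than 3 mm (z of finger_post in the frame of mixer above 0.113 m).
It fails at once if a tube, rack, bottle, roll or box is lifted, pushed or knocked more than 20 mm away (distance of any of tube_a, tube_b, rack_a, rack_b, spray, film_roll, timer from where it was at the start of the episode above 0.02 m).
It also fails if it takes over 56 s, if anything falls off the work surface, if the arm or the gripper's body presses on something with over 40 N, if the wrist force passes 120 N, or if a joint passes its speed limit or range.

ROBOT

A 6-joint arm with a two-finger parallel gripper is mounted at the origin on the work surface. World frame = base frame: x ahead of the robot, y to its left, z up, the work surface at z = 0. Lengths are in m, angles in rad, forces in N, time in s.
With the tool pointing down it reaches from about 0.25 to 0.775 m from the base axis. Payload 4 kg.
Tool frame: the origin (TCP) lies at the very end of the fingers, on their centre line; the grasp point (between the pads) lies hold_point_z behind it (hold_point_z is the distance from the TCP to the grasp point, in m); z points along the fingers, y is the direction in which the jaws open and shut (so a half turn about z gives the same grasp; the last joint's range is limited). The gripper opens to 94 mm and grips with 3 to 60 N. Pads are 16 mm wide; open, the fingers measure 119 mm over their backs; the gripper's body (75 mm by 177 mm) begins 78 mm behind the grasp point.
Start: joints at [1.204, 0.087, 1.371, -0, 1.684, -0.103], TCP at [0.143, 0.531, 0.206] pointing down, gripper open.
Joint ranges: [-3.1, 3.1], [-0.76, 2.03], [0.27, 2.55], [-1.08, 4.22], [0.17, 2.65], [-2.57, 2.57]. Speed limits (rad/s): [2.79, 2.79, 3.14, 3.14, 3.14, 3.14].

INTERFACE

Orientations are given as [roll, pitch, yaw] about the fixed x, y, z axes, in that order (R = Rz(yaw) Ry(pitch) Rx(roll)).
In Python, from bench import * gives the robot as it stands.
- The arm moves only by the tool step_arm, never from a script. Its argument "increments" is text: rows parted by semicolons, each of 6 numbers parted by spaces: the shift along the tool's x, y, z in cm, then the turn, a rotation vector about the tool's x, y, z in rad. A call has 1 to 5 rows; each row shifts and turns the commanded pose from where the row before left it, along the tool's axes as they then stand; what a row does not reach is not made up. A row lasts 1/10 s, in which the tool goes at most 50 mm and 8.59 degrees, less where a joint would pass 70% of its speed; a pose out of reach is approached as far as the arm can. A call is refused whole if a number of a shift passes 5 or a number of a turn 0.15, either way. A call with a gripper value outside its range is refused whole. "claw" is the gripper's target within -1 to 1 (shut at 1, half-way at 0, fully open at -1), set as the call begins (left out, the last holds). The fingers move at their own pace and stop on an object; the grip force is fixed at half the most. Time passes only in rows, so rows that do not move let the fingers close. It gives the time, the measured TCP pose, the force and the opening at its end, in the units of the state.
- get_obs(): the state, without advancing time (a new reading comes with each control period).
- snapshot(name): name is "scene" or "top" or "wrist"; returns the picture (384x512x3 uint8, red, green, blue); there is no depth.
- calibration(name): a dict with "camera_matrix" (3x3 intrinsics, pixels), "eye" and "orientation" of the camera in the world; the wrist camera has in their place "tool_from_camera" (4x4, takes a point from camera to tool coordinates, whose origin is the TCP and whose axes are the flange's). Camera axes: x right, y up, looking along -z (the intrinsics and any distortion apply to the point x, -y, -z); pixel columns grow to the right and rows downward; lengths in m; the calibration is good to about 2 mm. A picture is of the moment at which its call begins: read the wrist's pose just before it. calibration takes no time and is no camera call.
- close_job(): hands the job in, once; it reports no verdict.
The state is a dict: "time": time; "joint_positions": joint angles; "qvel": joint speeds; "joint_torque": joint torques, N m; "tool_pos": TCP position; "ee_rot": TCP orientation; "wrist_force": force on the tool from outside, world axes, zero at the start; "wrist_torque": the same for the moment, N m; "width": finger opening in m.
Only numpy, scipy, OpenCV 4.12 (cv2) and the standard library are available. Lean on these libraries where they do the work, as an engineer would, in place of code of your own. Each camera call takes 0.05 s, during which the arm holds its last target. There are 200 camera calls.

## Working session

There is one attempt and no reset: what is moved stays moved. The work goes in short steps, Python scripts to look and compute and a tool call to move; the robot and the scene stay as the last step left them, time stands still between calls to the robot, and variables do not carry over. Pictures are saved under pics/ and viewed, about 8 in all and at most 12, crops included, and the job is handed in when it is done.

Besides the shell and the picture viewer there is one more tool, called after "Call:" as name(argument=value, ...) on one line, values as JSON. step_arm: Moves the arm, as the interface text tells. Its arguments: {"type":"object","properties":{"increments":{"type":"string"},"claw":{"type":"number"}},"required":["increments"]}

```bash
mkdir -p pics
python3 - <<'E'
from bench import *
import cv2,numpy as np
o=get_obs();print(o)
for n in("top","scene"):
    cv2.imwrite(f"pics/{n}0.png",snapshot(n)[...,::-1]);print(n,calibration(n))
print(calibration("wrist"))
E
```

```text
{'time': 0.0, 'joint_positions': array([ 1.20390427e+00,  8.79295328e-02,  1.37226458e+00,  3.66967102e-06,
        1.68353351e+00, -1.03061505e-01]), 'qvel': array([8.40433478e-04, 2.53932473e-03, 3.33550375e-05, 5.45335184e-04,
       1.79590305e-04, 5.39104805e-04]), 'joint_torque': array([ 3.90988007e-04, -3.40186751e+01, -3.02425611e+01,  7.16669415e-02,
        3.32222146e-02, -1.58753246e-04]), 'tool_pos': array([0.14321911, 0.53047161, 0.20431282]), 'ee_rot': array([-3.13946939e+00, -2.23271570e-04,  2.87776228e+00]), 'wrist_force': array([-0.07681264, -1.01588677,  0.89737635]), 'wrist_torque': array([-0.00472727,  0.02518467,  0.01496632]), 'width': 0.09373354795299964}
top {'camera_matrix': array([[379.48829436,   0.        , 257.19007353],
       [  0.        , 379.48829436, 196.02816275],
       [  0.        ,   0.        ,   1.        ]]), 'eye': array([ 0.41670208, -0.02637307,  1.27226916]), 'orientation': array([ 0.13980199,  0.01114924, -1.57408524])}
scene {'camera_matrix': array([[458.73337325,   0.        , 248.47637739],
       [  0.        , 458.73337325, 192.40269705],
       [  0.        ,   0.        ,   1.        ]]), 'eye': array([ 1.28463847, -0.33088441,  1.09718125]), 'orientation': array([0.65089294, 0.00389934, 1.1304755 ])}
{'camera_matrix': array([[277.07105566,   0.        , 253.99241256],
       [  0.        , 277.07105566, 191.32643248],
       [  0.        ,   0.        ,   1.        ]]), 'tool_from_camera': array([[ 3.87801520e-04,  9.67007962e-01,  2.54745855e-01,
         7.37445152e-02],
       [ 9.99999851e-01, -2.77186429e-04, -4.70115515e-04,
        -1.45683678e-03],
       [-3.83993352e-04,  2.54745999e-01, -9.67007926e-01,
        -1.78890754e-01],
       [ 0.00000000e+00,  0.00000000e+00,  0.00000000e+00,
         1.00000000e+00]])}
```

```bash
python3 -c "
import cv2
cv2.imwrite('pics/t1.png',cv2.resize(cv2.imread('pics/top0.png'),(800,600),interpolation=cv2.INTER_CUBIC))"
```

```text
(no output)
```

View pics/t1.png

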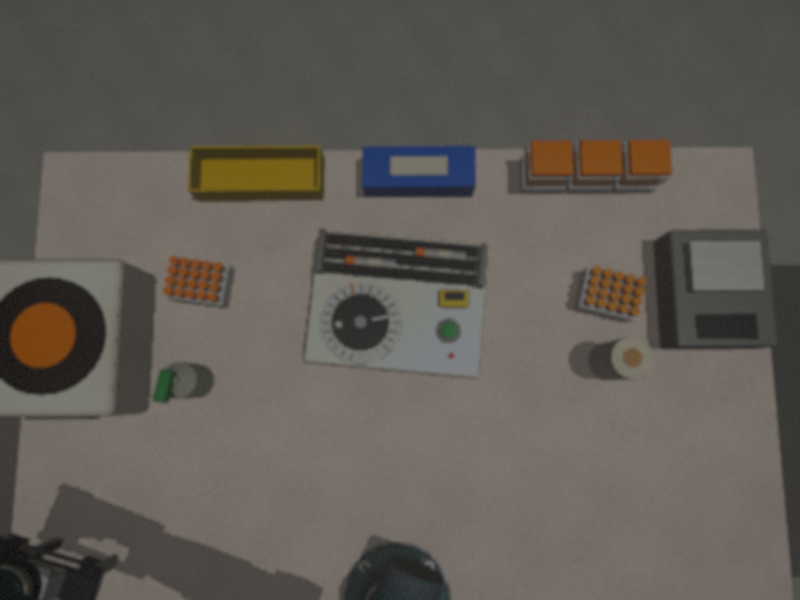

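View pics/scene0.png

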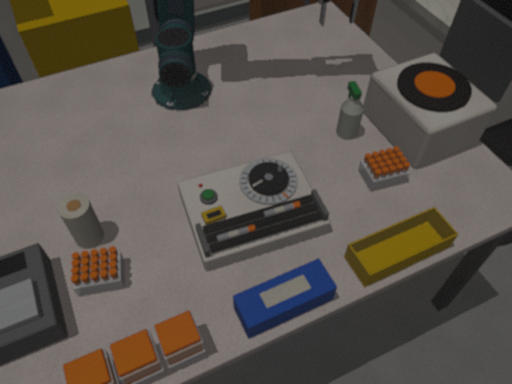

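The top view (800x600) shows the dial centre at about (360,322), index line end at (386,318), post at (338,324), orange line at (352,288), and button at (448,331). The scene view agrees. Next I'll get rough positions.

```bash
cat > h.py <<'E'
from bench import *
import numpy as np,cv2
from scipy.spatial.transform import Rotation as Ro
def cam(n,o=None):
    c=calibration(n);K=c["camera_matrix"]
    if n=="wrist":
        T=np.eye(4);T[:3,:3]=Ro.from_euler("xyz",o["ee_rot"]).as_matrix();T[:3,3]=o["tool_pos"]
        T=T@c["tool_from_camera"];return K,T[:3,:3],T[:3,3]
    return K,Ro.from_euler("xyz",c["orientation"]).as_matrix(),c["eye"]
def px2w(C,uv,z):
    K,R,e=C;d=np.linalg.solve(K,[uv[0],uv[1],1.]);d=R@[d[0],-d[1],-d[2]]
    return e+d*(z-e[2])/d[2]
def w2px(C,p):
    K,R,e=C;q=R.T@(np.asarray(p)-e);q=K@[q[0],-q[1],-q[2]];return q[:2]/q[2]
E
python3 - <<'E'
from h import *
C=cam("top");s=.64
P={k:px2w(C,np.array(v)*s,z) for k,v,z in [("axis",(360,322),.08),("idx",(386,318),.08),("post",(338,324),.11),("org",(352,288),.066),("btn",(448,331),.07),("cBL",(305,361),.06),("cBR",(479,376),.06)]}
for k,v in P.items():print(k,v.round(3))
o=get_obs();print(o["tool_pos"],Ro.from_euler("xyz",o["ee_rot"]).as_matrix().round(3))
E
```

```text
axis [0.553 0.071 0.08 ]
idx [0.561 0.019 0.08 ]
post [0.546 0.112 0.11 ]
org [0.625 0.089 0.066]
btn [ 0.535 -0.107  0.07 ]
cBL [0.475 0.185 0.06 ]
cBR [ 0.444 -0.169  0.06 ]
[0.14324503 0.53052168 0.20443636] [[-0.965  0.261 -0.001]
 [ 0.261  0.965 -0.002]
 [ 0.    -0.002 -1.   ]]
```

Call:
step_arm(increments="0 0 -3 0 0 0; -2.63 -1.93 0 0 0 0; -2.63 -1.93 0 0 0 0; -2.63 -1.93 0 0 0 0; -2.63 -1.93 0 0 0 0", claw=1)

```text
time: 0.6
tool_pos: [0.2253, 0.4278, 0.235]
ee_rot: [-3.141, -0.0, 2.878]
wrist_force: [0.3, -0.2, 0.9]
width: 0.0572
```

Call:
step_arm(increments="-2.63 -1.93 0 0 0 0; -2.63 -1.93 0 0 0 0; -2.63 -1.93 0 0 0 0; -2.63 -1.93 0 0 0 0; -2.63 -1.93 0 0 0 0")

```text
time: 1.1
tool_pos: [0.327, 0.3003, 0.235]
ee_rot: [-3.141, -0.0, 2.878]
wrist_force: [0.1, 0.9, 0.3]
width: 0.0174
```

Call:
step_arm(increments="-2.63 -1.93 0 0 0 0; -2.63 -1.93 0 0 0 0; -2.63 -1.93 0 0 0 0; -2.63 -1.93 0 0 0 0; -2.63 -1.93 0 0 0 0")

```text
time: 1.6
tool_pos: [0.4288, 0.1729, 0.235]
ee_rot: [-3.141, -0.001, 2.878]
wrist_force: [-1.3, 0.7, 0.4]
width: 0.0006
```

Call:
step_arm(increments="-2.63 -1.93 0 0 0 0; -2.63 -1.93 0 0 0 0; -2.63 -1.93 0 0 0 0; -2.63 -1.93 0 0 0 0; -2.63 -1.93 0 0 0 0")

```text
time: 2.1
tool_pos: [0.5306, 0.0455, 0.2348]
ee_rot: [-3.142, -0.001, 2.878]
wrist_force: [0.0, -0.3, 0.4]
width: 0.0004
```

Call:
step_arm(increments="0 0 0 0 0 0.145; 0 0 0 0 0 0.145; 0 0 0 0 0 0.145; 0 0 0 0 0 0.145")

```text
time: 2.5
tool_pos: [0.53, 0.0465, 0.2347]
ee_rot: [-3.141, -0.001, 2.291]
wrist_force: [-0.0, 0.7, 0.4]
width: 0.0004
```

Call:
step_arm(increments="0 0 0 0 0 0.145; 0 0 0 0 0 0.145; 0 0 0 0 0 0.145; 0 0 0 0 0 0.145; 0 0 0 0 0 0")

```text
time: 3.0
tool_pos: [0.53, 0.0467, 0.2348]
ee_rot: [-3.14, -0.0, 1.718]
wrist_force: [-0.2, 1.4, 0.1]
width: 0.0004
```

Run:
```python
from h import *
import pickle
o=get_obs();im=snapshot("wrist");pickle.dump((o,im),open("w1.pkl","wb"))
cv2.imwrite("pics/w1.png",cv2.resize(im[...,::-1],(800,600),interpolation=cv2.INTER_CUBIC))
print(o["time"],o["tool_pos"],o["ee_rot"],o["wrist_force"],o["width"])
```

```text
3.0 [0.52995508 0.04665943 0.23484551] [-3.14044899e+00 -2.54095930e-04  1.71805401e+00] [-0.15127901  1.37418074  0.07773419] 0.00042203112897581886
```

View pics/w1.png

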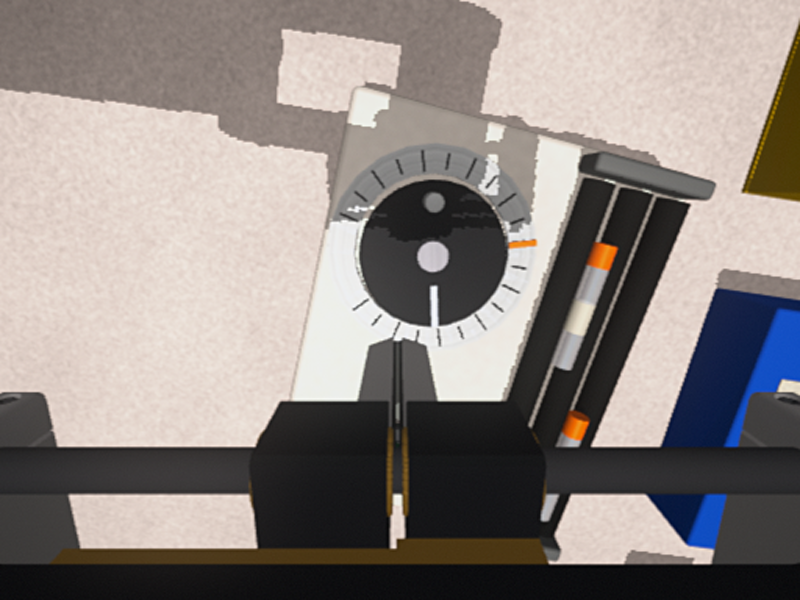

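The wrist view (800x600) is sharp: dial disc spans 360–508 by 180–326, index end at (434,327), post top at (433,202), orange line from (508,244) to (536,242). The fingers are shut.

Run:
```python
from h import *
import pickle
o,im=pickle.load(open("w1.pkl","rb"));C=cam("wrist",o)
g=lambda u,v,z:px2w(C,((u+.5)*.64-.5,(v+.5)*.64-.5),z)
for k,a in {"L":(360,253,.08),"R":(508,253,.08),"T":(434,180,.08),"B":(434,326,.08),"idx_out":(434,327,.08),"idx_in":(434,287,.08),"post":(433,202,.11),"o_in":(508,244,.066),"o_out":(536,242,.066),"corner":(356,88,.06)}.items(): print(k,g(*a).round(4))
# orange fine, index white fine
hsv=cv2.cvtColor(im,cv2.COLOR_RGB2HSV);m=cv2.inRange(hsv,(5,150,120),(20,255,255));m[:, :315]=0;m[:,352:]=0;m[:145]=0;m[165:]=0
v,u=np.nonzero(m);po=np.array([px2w(C,q,.066) for q in zip(u,v)]);print("orange",len(u),po.mean(0))
```

```text
L [0.4977 0.0639 0.08  ]
R [0.6111 0.0808 0.08  ]
T [0.5452 0.1261 0.08  ]
B [0.5645 0.0137 0.08  ]
idx_out [0.5646 0.0128 0.08  ]
idx_in [0.559  0.0456 0.08  ]
post [0.5447 0.111  0.11  ]
o_in [0.6134 0.0863 0.066 ]
o_out [0.6353 0.0912 0.066 ]
corner [0.4778 0.1835 0.06  ]
orange 58 [0.62428961 0.08826562 0.066     ]
```

Call:
step_arm(increments="2.14 2 0 0 0 0; 2.14 2 0 0 0 0; 2.14 2 0 0 0 0; 0 0 0 0 0 -0.052; 0 0 0 0 0 0")

```text
time: 3.55
tool_pos: [0.5802, 0.1196, 0.2346]
ee_rot: [-3.14, -0.0, 1.773]
wrist_force: [-1.0, -0.4, 0.2]
width: 0.0007
```

Call:
step_arm(increments="0 0 2.9 0 0 0; 0 0 2.9 0 0 0; 0 0 2.9 0 0 0; 0 0 2.9 0 0 0; 0 0 2.8 0 0 0")

```text
time: 4.05
tool_pos: [0.5797, 0.1184, 0.0904]
ee_rot: [-3.142, 0.0, 1.77]
wrist_force: [-0.2, -0.5, -0.8]
width: 0.0003
```

Call:
step_arm(increments="0 0 0 0 0 0; 0 -0.4 0 0 0 0; 0 -0.4 0 0 0 0; 0 -0.4 0 0 0 0; 0 -0.2 0 0 0 0")

```text
time: 4.55
tool_pos: [0.5669, 0.1162, 0.0933]
ee_rot: [3.139, 0.0, 1.77]
wrist_force: [0.3, 0.4, 0.7]
width: 0.0002
```

```bash
cat > look.py <<'E'
from h import *
import pickle,sys
n=sys.argv[1];o=get_obs();im=snapshot("wrist");pickle.dump((o,im),open(n+".pkl","wb"))
cv2.imwrite(f"pics/{n}.png",cv2.resize(im[...,::-1],(800,600),interpolation=cv2.INTER_CUBIC))
print(o["time"],o["tool_pos"],o["ee_rot"],o["wrist_force"],o["joint_positions"])
c=np.array([.554,.071]);y=o["ee_rot"][2];d=o["tool_pos"][:2]-c
print("radial,d",d@[np.cos(y),np.sin(y)],d@[np.sin(y),-np.cos(y)])
E
python3 look.py w2
```

```text
4.55 [0.56688166 0.11621273 0.09330357] [3.13864517e+00 1.92972614e-04 1.76983705e+00] [0.28342555 0.38070207 0.70490072] [ 1.04182013e-01  1.95681740e-01  1.47306348e+00  8.75161318e-05
  1.46989492e+00 -9.48676790e-02]
radial,d 0.041773006813901115 0.021567209540469215
```

View pics/w2.png

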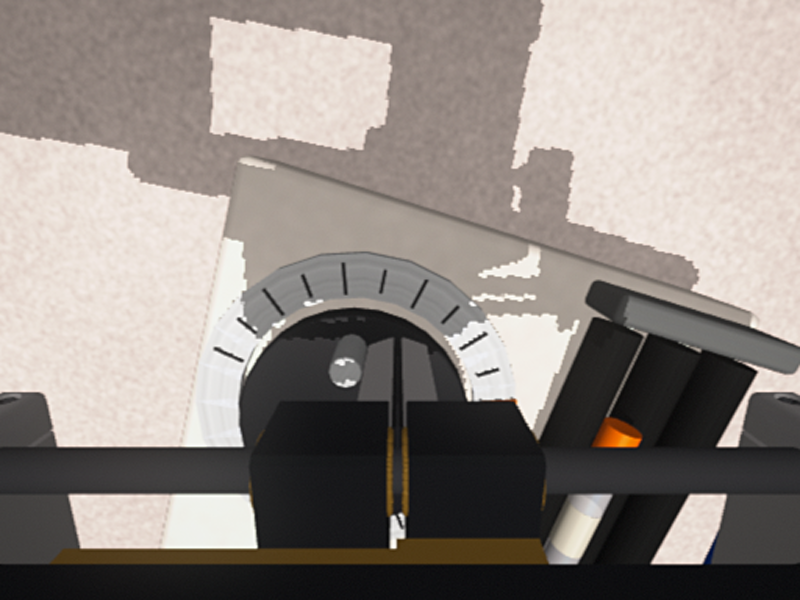

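The post top is at (345,372), just left of the finger at about x=360, so contact is close. I'll orbit 1.45 rad about the dial axis.

Call:
step_arm(increments="0.1 -0.21 0 0 0 -0.05; 0.1 -0.21 0 0 0 -0.05; 0.1 -0.21 0 0 0 -0.05; 0.1 -0.21 0 0 0 -0.05; 0.1 -0.21 0 0 0 -0.05")

```text
time: 5.1
tool_pos: [0.5561, 0.1181, 0.0925]
ee_rot: [3.138, 0.001, 2.022]
wrist_force: [1.6, 0.3, -0.0]
width: 0.0005
```

Call:
step_arm(increments="0.1 -0.21 0 0 0 -0.05; 0.1 -0.21 0 0 0 -0.05; 0.1 -0.21 0 0 0 -0.05; 0.1 -0.21 0 0 0 -0.05; 0.1 -0.21 0 0 0 -0.05")

```text
time: 5.6
tool_pos: [0.5444, 0.1171, 0.0925]
ee_rot: [3.138, 0.001, 2.272]
wrist_force: [1.8, 0.1, 0.9]
width: 0.0002
```

```bash
python3 look.py w3
```

```text
5.6 [0.54443731 0.11713739 0.09248206] [3.13843509e+00 1.24812480e-03 2.27205810e+00] [1.80462185 0.13550232 0.8863121 ] [ 1.09653113e-01  1.48968048e-01  1.52885189e+00  7.29402429e-04
  1.46045575e+00 -5.91689749e-01]
radial,d 0.04141997118717943 0.022460858917690188
```

View pics/w3.png

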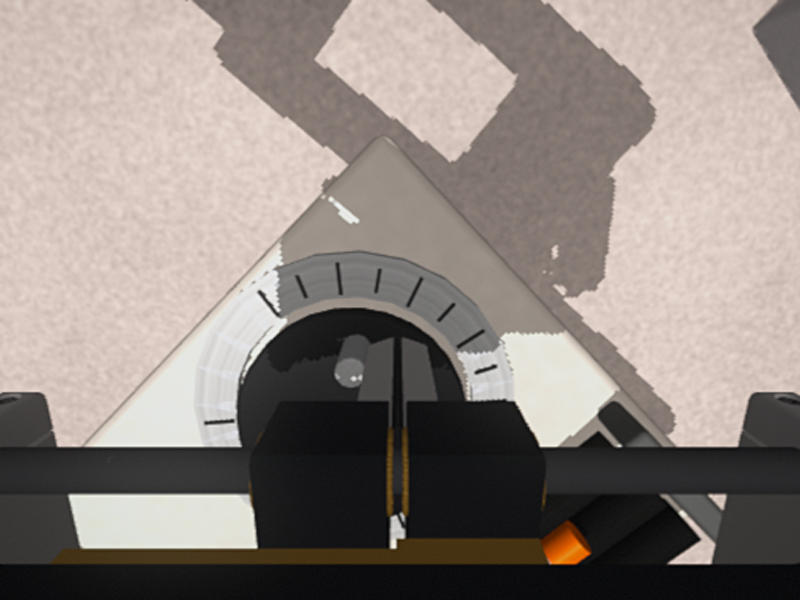

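Contact is made and the post, at (349,372), now rides with the finger. The force is about 1.8 N. I'll continue.

Call:
step_arm(increments="0.19 -0.43 0 0 0 -0.1; 0.19 -0.43 0 0 0 -0.1; 0.19 -0.43 0 0 0 -0.1; 0.19 -0.43 0 0 0 -0.1; 0.19 -0.43 0 0 0 -0.1")

```text
time: 6.15
tool_pos: [0.5233, 0.1067, 0.0924]
ee_rot: [3.139, 0.001, 2.773]
wrist_force: [1.4, 2.3, 0.5]
width: 0.0001
```

Call:
step_arm(increments="0.19 -0.43 0 0 0 -0.1; 0.19 -0.43 0 0 0 -0.1; 0.1 -0.21 0 0 0 -0.05; 0.1 -0.21 0 0 0 -0.05; 0 0 0 0 0 0")

```text
time: 6.65
tool_pos: [0.5141, 0.0955, 0.0923]
ee_rot: [3.14, 0.001, 3.069]
wrist_force: [-0.6, 1.2, 0.6]
width: 0.0004
```

```bash
python3 look.py w4
python3 - <<'E'
from h import *
import pickle
for n,(u,v) in (("w2",(345,372)),("w3",(349,372))):
    o,im=pickle.load(open(n+".pkl","rb"));C=cam("wrist",o)
    p=px2w(C,((u+.5)*.64-.5,(v+.5)*.64-.5),.11)[:2]-[.554,.071];print(n,np.linalg.norm(p),np.arctan2(p[1],p[0])%6.28,o["ee_rot"][2])
E
```

```text
6.65 [0.51406726 0.09548581 0.09227361] [3.14042328e+00 1.02055292e-03 3.06904609e+00] [-0.61782504  1.16659525  0.57867972] [ 7.45099781e-02  7.66614263e-02  1.60910980e+00  1.01405035e-03
  1.45464061e+00 -1.42385731e+00]
radial,d 0.041602501566650414 0.021526959541690177
w2 0.04259115301734222 1.7935606782323499 1.7698370475829923
w3 0.04264616547759238 2.2346197789313416 2.2720581016081502
```

View pics/w4.png

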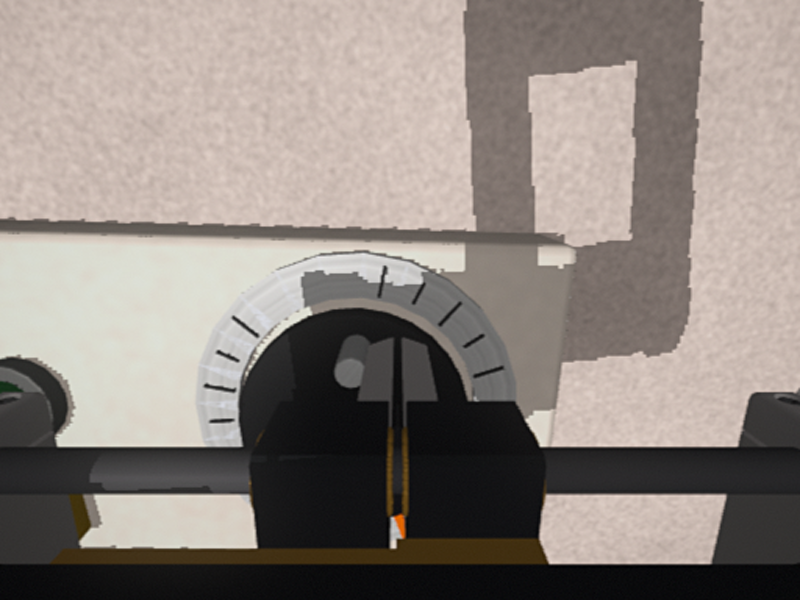

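Post at (350,372), so it lags the tool yaw by about 0.05 rad, and roughly 0.35 rad remains. I'll push 0.3 more, back off and rise to measure.

Call:
step_arm(increments="0.1 -0.21 0 0 0 -0.05; 0.1 -0.21 0 0 0 -0.05; 0.1 -0.21 0 0 0 -0.05; 0.1 -0.21 0 0 0 -0.05; 0.1 -0.21 0 0 0 -0.05")

```text
time: 7.2
tool_pos: [0.5093, 0.0849, 0.0919]
ee_rot: [3.141, 0.001, -2.963]
wrist_force: [-0.9, 3.1, 1.4]
width: 0.0003
```

Call:
step_arm(increments="0.1 -0.21 0 0 0 -0.05; 0 0 0 0 0 0; 0 0.8 0 0 0 0; 0 0.8 0 0 0 0; 0 0 0 0 0 0")

```text
time: 7.7
tool_pos: [0.5046, 0.0989, 0.0912]
ee_rot: [3.141, -0.0, -2.913]
wrist_force: [-0.9, 0.0, 0.3]
width: 0.0006
```

Call:
step_arm(increments="0 0 -4 0 0 0; 0 0 -4 0 0 0; -2 0 -3 0 0 0; -4 0 -2 0 0 0; 0 0 0 0 0 0")

```text
time: 8.2
tool_pos: [0.5679, 0.1121, 0.2236]
ee_rot: [-3.141, 0.006, -2.913]
wrist_force: [-0.4, 0.1, -1.0]
width: 0.0003
```

```bash
python3 look.py w5
```

```text
8.2 [0.56788603 0.11213119 0.22363653] [-3.14061022  0.00625425 -2.91337419] [-0.42102512  0.14080938 -0.95013522] [ 9.71046667e-02  1.44204840e-01  1.27226196e+00 -1.58060915e-04
  1.71879684e+00 -1.70193085e+00]
radial,d -0.02283160883672421 0.03692308949127287
```

View pics/w5.png

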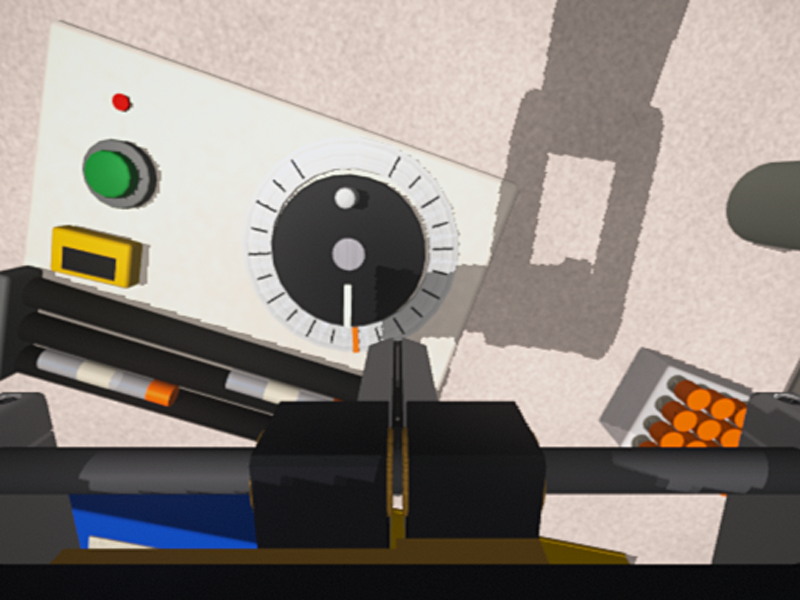

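The wrist view is now clear: disc centre (348,251), index line (348,286)–(348,327), orange line (354,328)–(357,352), post (346,197), button top (110,174). A few degrees remain.

```bash
cat > ang.py <<'E'
from h import *
import pickle,sys
o,im=pickle.load(open(sys.argv[1]+".pkl","rb"));C=cam("wrist",o)
x0,y0,x1,y1,bx,by=[int(float(a)*.64) for a in sys.argv[2:8]]  # disc box, button
hsv=cv2.cvtColor(im,cv2.COLOR_RGB2HSV)
def blob(m,z,near=None):
    n,l,s,c=cv2.connectedComponentsWithStats(m.astype(np.uint8))
    i=1+np.argmax(s[1:,4]) if near is None else 1+np.argmin(np.linalg.norm(c[1:]-near,axis=1))
    v,u=np.nonzero(l==i);return np.array([px2w(C,q,z) for q in zip(u,v)])
H,W=im.shape[:2];yy,xx=np.mgrid[:H,:W]
cx,cy,r=(x0+x1)/2,(y0+y1)/2,(x1-x0)/2
rr=np.hypot(xx-cx,yy-cy)
dark=blob((rr<r*1.08)&(hsv[...,2]<75),.08)[:,:2]
hull=cv2.convexHull(dark.astype(np.float32));c,rad=cv2.minEnclosingCircle(hull)
c=np.array(c);
orng=blob((rr>r*.98)&(rr<r*1.45)&cv2.inRange(hsv,(4,140,100),(22,255,255)).astype(bool),.066)[:,:2]
pix=w2px(C,[*c,.08]);
idx=blob((rr>r*.45)&(rr<r*.95)&(hsv[...,1]<60)&(hsv[...,2]>130)&(yy>cy),.08)[:,:2]
post=blob((rr>r*.5)&(rr<r*.95)&(hsv[...,1]<60)&(hsv[...,2]>170)&(yy<cy),.11)[:,:2]
a=lambda p:np.arctan2(*(p.mean(0)-c)[::-1])
print("c",c,rad,"n",len(orng),len(idx),len(post))
for n,p in(("or",orng),("idx",idx),("post",post)):print(n,p.mean(0),np.linalg.norm(p.mean(0)-c),a(p))
d=idx.mean(0)-post.mean(0);print("idx-post ang",np.arctan2(d[1],d[0]))
C0=np.array([.554,.071]);b=lambda p:np.arctan2(*(p.mean(0)-C0)[::-1]);print("with C0: or,idx",b(orng),b(idx))
g=blob(cv2.inRange(hsv,(45,100,40),(85,255,255)).astype(bool)&(np.hypot(xx-bx,yy-by)<30),.08)
print("button z.08",g.mean(0),np.ptp(g,axis=0),"dist",np.linalg.norm(g.mean(0)[:2]-c))
E
python3 ang.py w5 272 176 425 327 110 174
```

```text
c [0.55315506 0.06985506] 0.057528283447027206 n 54 124 120
or [0.62484807 0.08852475] 0.0740840403440099 0.25475356259872683
idx [0.59257222 0.07682833] 0.04002921991417342 0.1750980606951808
post [0.51201468 0.06221318] 0.041844110916240525 -2.9579346894702256
idx-post ang 0.1794728869309732
with C0: or,idx 0.24248934280887413 0.14996742053858164
button z.08 [ 0.53531559 -0.10717582  0.08      ] [0.03271277 0.0365509  0.        ] dist 0.1779274521995945
```

Index is at about 0.178 rad and orange at 0.255 rad, so about 0.077 rad remains. I'll retrace and orbit by that much.

Call:
step_arm(increments="4 0 2 0 0 0; 2 0 3 0 0 0; 0 0 4 0 0 0; 0 0 4 0 0 0; 0 0 0 0 0 0")

```text
time: 8.75
tool_pos: [0.4982, 0.0972, 0.0842]
ee_rot: [3.14, -0.015, -2.914]
wrist_force: [-0.3, -0.2, -0.4]
width: 0.0003
```

Call:
step_arm(increments="0 -0.5 0 0 0 0; 0 -0.5 0 0 0 0; 0 -0.4 0 0 0 0; 0 -0.2 0 0 0 0; 0 0 0 0 0 0")

```text
time: 9.25
tool_pos: [0.5097, 0.0821, 0.0929]
ee_rot: [-3.142, 0.003, -2.914]
wrist_force: [0.5, 0.6, 0.6]
width: 0.0001
```

Call:
step_arm(increments="0.05 -0.11 0 0 0 -0.026; 0.05 -0.11 0 0 0 -0.026; 0.05 -0.11 0 0 0 -0.025; 0 0 0 0 0 0; 0 0 0 0 0 0")

```text
time: 9.75
tool_pos: [0.5079, 0.0787, 0.0914]
ee_rot: [3.142, -0.0, -2.836]
wrist_force: [1.1, 1.0, 1.3]
width: 0.0003
```

Call:
step_arm(increments="0 0.8 0 0 0 0; 0 0.8 0 0 0 0; 0 0 -4 0 0 0; 0 0 -4 0 0 0; 0 0 0 0 0 0")

```text
time: 10.25
tool_pos: [0.5063, 0.0947, 0.178]
ee_rot: [-3.139, 0.011, -2.836]
wrist_force: [0.7, 0.3, 0.5]
width: 0.0006
```

Call:
step_arm(increments="-2 0 -3 0 0 0; -4 0 -2 0 0 0; 0 0 0 0 0 0; 0 0 0 0 0 0")

```text
time: 10.65
tool_pos: [0.5603, 0.1123, 0.2202]
ee_rot: [3.141, -0.002, -2.836]
wrist_force: [-1.0, -0.1, -1.0]
width: 0.0003
```

```bash
python3 look.py w6;python3 ang.py w6 272 176 425 327 110 174
```

```text
10.65 [0.56027983 0.11229737 0.22017356] [ 3.14134820e+00 -2.26216776e-03 -2.83581915e+00] [-0.97513329 -0.0583919  -0.95061335] [ 9.87353786e-02  1.34642797e-01  1.28978386e+00 -2.28301408e-04
  1.71943010e+00 -1.77786772e+00]
radial,d -0.01842032010824187 0.037491339430827025
c [0.55334026 0.06963886] 0.05752326920628548 n 48 98 128
or [0.62463787 0.08851469] 0.07375395538617809 0.2588092748018513
idx [0.58842372 0.07862154] 0.03621515933841681 0.2506528217064542
post [0.49653387 0.06754786] 0.05684485527133226 -3.1047999332344554
idx-post ang 0.11993207148415111
with C0: or,idx 0.24304871509341744 0.21788891200777893
button z.08 [ 0.53552121 -0.10735287  0.08      ] [0.03257314 0.03636436 0.        ] dist 0.1778864533366778
```

View pics/w6.png

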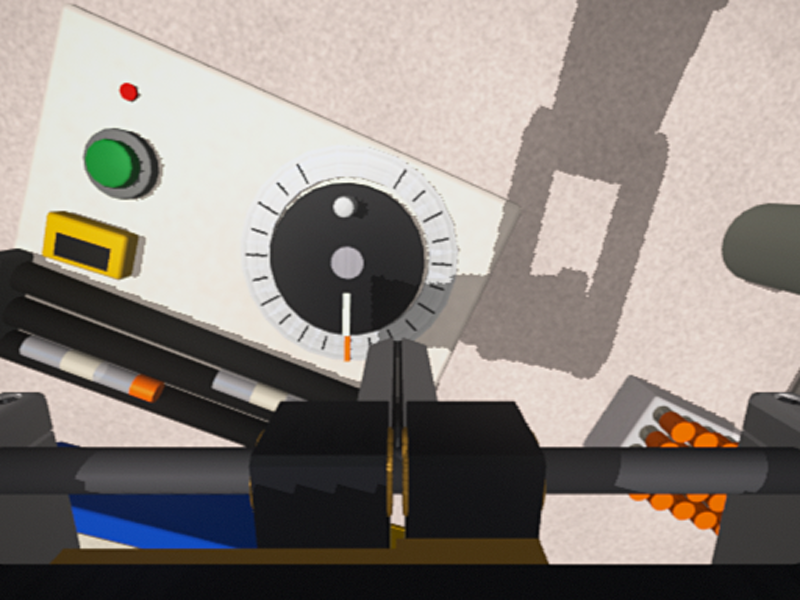

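The picture confirms it: the index line (346,293–335) runs straight into the orange line (347,337–360). The residual is about 0.01 rad, or 0.5 mm at the rim (up to 1.5 mm with the earlier centre estimate). Button centre is about (0.536,-0.109), with its top at about z=0.077 from the 180 mm spacing.

Call:
step_arm(increments="1.5 -3.4 0 0 0 0; 1.5 -3.4 0 0 0 0; 1.5 -3.4 0 0 0 0; 1.5 -3.4 0 0 0 0; 1.5 -3.4 0 0 0 0")

```text
time: 11.2
tool_pos: [0.5379, -0.0738, 0.2205]
ee_rot: [3.141, -0.002, -2.836]
wrist_force: [0.4, -0.4, -0.0]
width: 0.0006
```

Call:
step_arm(increments="1.5 -3.4 0 0 0 0; 0 0 0 0 0 0; 0 0 4 0 0 0; 0 0 4 0 0 0; 0 0 3 0 0 0")

```text
time: 11.7
tool_pos: [0.5335, -0.1082, 0.1083]
ee_rot: [3.139, -0.003, -2.836]
wrist_force: [-0.2, 1.0, -0.6]
width: 0.0005
```

Call:
step_arm(increments="0 0 0 0 0 0; 0 0 0 0 0 0; 0 0 0 0 0 0; 0 0 0 0 0 0")

```text
time: 12.1
tool_pos: [0.5373, -0.1098, 0.1141]
ee_rot: [-3.139, 0.004, -2.836]
wrist_force: [0.1, -0.4, 0.3]
width: 0.0
```

```bash
python3 look.py w7
```

```text
12.1 [ 0.5372704  -0.10983366  0.11410572] [-3.13907359  0.00388867 -2.83607214] [ 0.10481581 -0.37994713  0.33396961] [-3.05154175e-01  1.15772254e-01  1.52186505e+00  1.66481496e-04
  1.49932503e+00 -2.18147762e+00]
radial,d 0.07034775147728249 -0.16742725769889805
```

View pics/w7.png

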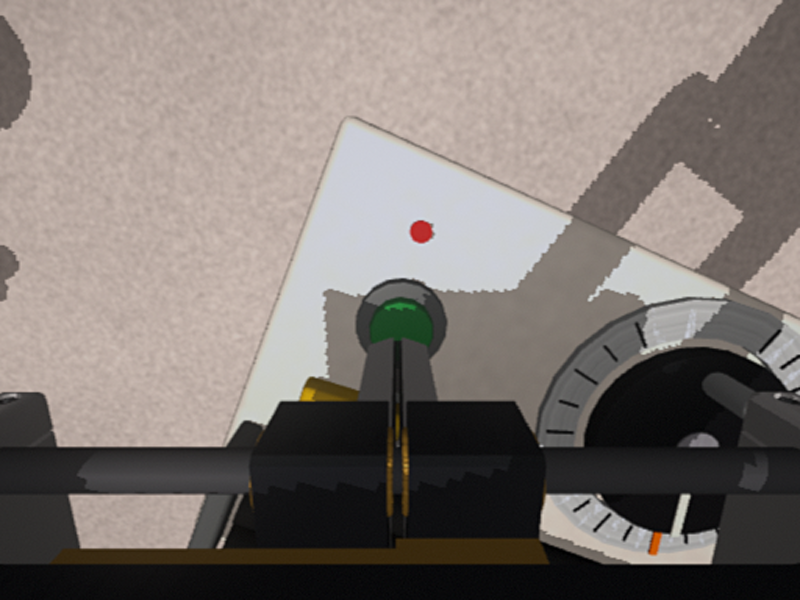

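The finger stands over the button: the tip projects to about (398,330) against a button centre of about (402,328). The index and orange lines still meet at about (660,540). I'll press slowly, watching the force.

Call:
step_arm(increments="0 0 0.8 0 0 0; 0 0 0.8 0 0 0; 0 0 0.6 0 0 0; 0 0 0 0 0 0; 0 0 0 0 0 0")

```text
time: 12.65
tool_pos: [0.5356, -0.1096, 0.0889]
ee_rot: [3.141, -0.001, -2.836]
wrist_force: [-1.0, 0.7, 0.8]
width: 0.0003
```

Call:
step_arm(increments="0 0 0.3 0 0 0; 0 0 0.3 0 0 0; 0 0 0.2 0 0 0; 0 0 0 0 0 0; 0 0 0 0 0 0")

```text
time: 13.15
tool_pos: [0.5359, -0.1097, 0.0818]
ee_rot: [-3.141, 0.0, -2.836]
wrist_force: [0.3, -0.1, 1.6]
width: 0.0003
```

Call:
step_arm(increments="0 0 0.2 0 0 0; 0 0 0.2 0 0 0; 0 0 0 0 0 0; 0 0 0 0 0 0")

```text
time: 13.55
tool_pos: [0.536, -0.1097, 0.0779]
ee_rot: [-3.141, 0.0, -2.836]
wrist_force: [-0.5, 0.9, 4.1]
width: 0.0003
```

Call:
step_arm(increments="0 0 0.2 0 0 0; 0 0 0 0 0 0; 0 0 0 0 0 0")

```text
time: 13.85
tool_pos: [0.5361, -0.1097, 0.0762]
ee_rot: [-3.141, 0.001, -2.836]
wrist_force: [-0.8, 0.5, 5.6]
width: 0.0009
```

Call:
step_arm(increments="0 0 0.2 0 0 0; 0 0 0 0 0 0; 0 0 0 0 0 0")

```text
time: 14.15
tool_pos: [0.5361, -0.1097, 0.0761]
ee_rot: [-3.141, 0.001, -2.836]
wrist_force: [-4.4, 1.0, 14.1]
width: 0.0003
```

Force jumped to 14 N with z stuck at 0.0761, about 6 mm below the first contact, so the button is at its stop. I'll give it a small extra press, then release and check.

Call:
step_arm(increments="0 0 0.1 0 0 0; 0 0 0 0 0 0; 0 0 -0.5 0 0 0; 0 0 -1 0 0 0; 0 0 -3 0 0 0")

```text
time: 14.65
tool_pos: [0.5334, -0.1089, 0.114]
ee_rot: [3.137, -0.007, -2.836]
wrist_force: [0.3, -0.2, -0.6]
width: 0.0005
```

Call:
step_arm(increments="0 0 -4 0 0 0; 0 0 -4 0 0 0; -1.5 3.4 0 0 0 0; -1.5 3.4 0 0 0 0; -1.5 3.4 0 0 0 0")

```text
time: 15.15
tool_pos: [0.5483, 0.002, 0.1973]
ee_rot: [3.141, 0.0, -2.838]
wrist_force: [0.8, 0.8, 0.4]
width: 0.0004
```

Call:
step_arm(increments="-1.5 3.4 0 0 0 0; -1.5 3.4 0 0 0 0; -1.5 3.4 0 0 0 0; 0 0 0 0 0 0; 0 0 0 0 0 0")

```text
time: 15.65
tool_pos: [0.5601, 0.1123, 0.1966]
ee_rot: [-3.141, -0.002, -2.835]
wrist_force: [0.7, 0.1, 0.9]
width: 0.0007
```

```bash
python3 look.py w8;python3 ang.py w8 270 182 424 335 110 164
python3 - <<'E'
from h import *
a=cv2.imread("pics/top0.png");b=snapshot("top")[...,::-1]
cv2.imwrite("pics/fin.png",np.vstack([np.hstack([a[80:260,90:430],b[80:260,90:430]]),cv2.resize(cv2.imread("pics/w8.png"),(680,380))[:300]]))
E
```

```text
15.65 [0.56013458 0.11229334 0.19658966] [-3.14127743e+00 -1.64809710e-03 -2.83470946e+00] [0.67495993 0.08568164 0.87249439] [ 9.90142917e-02  1.37763307e-01  1.33268153e+00 -6.51949462e-04
  1.67269536e+00 -1.77873130e+00]
radial,d -0.018322233880096062 0.0375109190135825
c [0.55202776 0.0700419 ] 0.05688078701496124 n 59 102 140
or [0.6241242  0.08801686] 0.07430339812769332 0.24433695179183745
idx [0.58769888 0.07870545] 0.036708111470846926 0.23825962848701512
post [0.51302034 0.05872854] 0.04061491251083807 -2.85930665273451
idx-post ang 0.26138522586446905
with C0: or,idx 0.23806565289753273 0.2247915040697967
button z.08 [ 0.53555753 -0.10653344  0.08      ] [0.03311201 0.03463491 0.        ] dist 0.17734181697284032
```

View pics/fin.png

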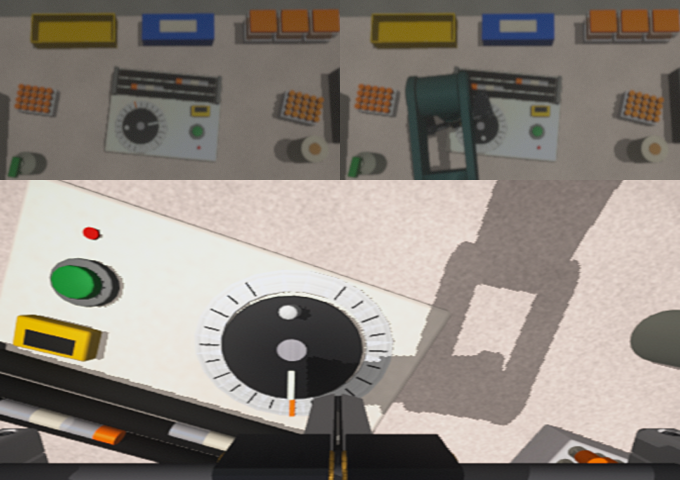

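The index line still runs into the orange line at about (292,400), the button at (75,282) is back up, and the racks, bottle, roll, timer and tubes are unmoved. The arm is clear at z=0.197, so I'm handing in.

```bash
python3 -c "
from bench import *
print(close_job())"
```

```text
the job is handed in; nothing more can be done
None
```

The dial is set to the orange line and the start button was pressed fully and released. I handed the job in at about 16 s; no verdict is reported.

- **Dial:** I pushed the post round by about 1.6 rad with the shut fingers, then corrected by 0.077 rad. The wrist force readings stayed around 3 N. The last picture puts the index within about 0.01 rad of the orange line, roughly 0.5 mm at the rim. Using my earlier estimate of the dial centre, that is about 0.8 mm.
- **Button:** I pressed until it stopped about 6 mm below first contact, at 14 N, and then a little further. The last picture shows it back up.
- **Other checks:** The racks, bottle, roll, timer and tubes look unmoved by eye, and the arm ended clear of everything.
- **Disagreement:** A post-based angle in one check (0.12 rad) did not agree with the index line. It implied the post was 57 mm from the axis instead of 42 mm, so I treated it as a bad detection and went by the picture. The final check's post angle (0.26 rad) does agree.

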